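Close the screen-pressing mould on a phone repair bench

TASK

Close the pressing mould: push the loose cover plate, which is resting crooked on the tips of the mould's four pins, along until its holes drop over the pins and it lies fully down and flat on the mould. Then swing the keeper arm all the way over the seated cover, to its stop, and leave the phones, tools and other things around it where they are.

Things in the scene. Friction and masses are not known exactly. Their poses are not given: they have to be found in the camera images.
- mould: Fixed grey block 120 (x) by 150 (y) mm, flat top (seat) 45 mm above the table. Origin on the table under the block's centre. Under it a steel base plate 8 mm high, x -75 to 75, y -145 to 100 mm. Four steel cone pins at x +-36, y +-50 mm rise 8 mm from the seat, 10 mm wide at the foot, 4 mm at the tip. Stands in various places, turned up to 0.4 rad either way
- seat (a point): Centre of the mould's flat top, 45 mm above the table, axes as the mould's. The seated cover's origin lies here within 2 mm. The cover then overhangs the block by 10 mm all round, so fingers beside the block can push its edges
- cover: Loose flat aluminium plate 140 (x) by 170 (y) by 5 mm, 0.2 to 0.45 kg, too wide to grasp. 13 mm square holes at x +-36, y +-50 mm. Origin: centre of its underside. Starts level on the pin tips, 8 mm above the seat, 17 to 26 mm off to the mould's +y, up to 20 mm either way in x, turned up to 0.08 rad. With all holes within about 4 mm of their pins it drops and the cones centre it
- pivot (a point): Top of the post on which the keeper arm turns, at the mould's x 0, y -110 mm, 68 mm above the table; 24 mm across
- keeper (a joint): Angle of the keeper, a flat steel arm 18 mm wide, 10 mm thick, reaching 60 mm from its upright pivot. 0 = closed at its stop, pointing along the mould's +y over the cover; grows anticlockwise from above: at 1.57 it points to the mould's -x. Starts at 1.55 to 2.2; stiff (0.06 N m), stays where left. Its underside is 52 mm above the table, 2 mm over a seated cover
- keeper_knob (a point): Middle of the keeper arm's upright black knob, 50 mm from the pivot axis, 77 mm above the table; knob 14 mm in diameter, from 62 to 92 mm above the table
- phone_a: White phone 148 x 72 x 8 mm lying face up in front of the mould; origin under its centre, x along its length
- phone_c: White phone 148 x 72 x 8 mm, to the right; origin under its centre
- screwdriver: Black-handled screwdriver 160 mm long lying on the table to the left of the mould, 23 mm high; x from handle to tip
- tape: Roll of grey tape lying flat, 90 mm across, 18 mm high; origin under its centre
- spray: Upright spray can 60 mm across, 170 mm high, beyond the mould to the right; origin under its centre
Mind the look-alikes: they are no part of the job. There is more than one size of the cover; the job needs the largest.

How it is judged:
By the outcome, as a careful person would: the job done as asked, in the order asked, and still so for the second after the job is handed in, with the robot touching nothing.
It also fails if it takes over 58 s, if anything falls off the work surface, if the arm or the gripper's body presses on something with over 40 N, if the wrist force passes 120 N, or if a joint passes its speed limit or range.

ROBOT

A 6-joint arm with a two-finger parallel gripper is mounted at the origin on the work surface. World frame = base frame: x ahead of the robot, y to its left, z up, the work surface at z = 0. Lengths are in m, angles in degrees, forces in N, time in s.
With the tool pointing down it reaches from about 0.35 to 0.875 m from the base axis. Payload 4.2 kg.
Tool frame: the origin (TCP) lies on the centre line of the jaws, within the pads' length; the fingertips stand r.tip_extent ahead of it and the grasp point (between the pads) lies 11 mm behind it (r.tip_extent is the distance from the TCP to the fingertips, in m); z points along the fingers, y is the line along which they close (so a half turn about z gives the same grasp; the last joint's range is limited). The gripper opens to 87 mm and grips with 3 to 60 N. Pads are 19 mm wide; open, the fingers measure 117 mm over their backs; the gripper's body (75 mm by 190 mm) begins 51 mm behind the grasp point.
Start: joints at [81.394, 22.042, 0.453, 0, -68.411, -14.817], TCP at [0.248, 0.573, 0.202] pointing down, gripper open.
Joint ranges: [-179.83, 179.83], [-69.29, 118.12], [-61.27, 80.66], [-181.25, 117.63], [-171.15, -9.14], [-177.46, 177.46]. Speed limits (degrees/s): [159.86, 159.86, 180, 180, 180, 180].

INTERFACE

Orientations are given as a 3x3 rotation matrix whose columns are the frame's x, y, z axes.
In Python, from station import r gives the robot as it stands.
- The arm moves only by the shell command python3 -m jog 'ROWS'. ROWS is text: rows parted by semicolons, each of 5 numbers parted by spaces: the opening, from 0 (shut) to 1 (fully open), then the shift along the world's x, y, z in mm, then the turn about the world's z in degrees. In form: hand dx dy dz roll; .... A call has 1 to 5 rows; each row shifts and turns the commanded pose from where the row before left it; what a row does not reach is not made up. A row lasts 1/8 s, in which the tool goes at most 62.5 mm and 10.7 degrees, less where a joint would pass 70% of its speed; a pose out of reach is approached as far as the arm can. A call is refused whole if a number of a shift passes 62.5 or a number of a turn 10.7, either way. A call with a gripper value outside its range is refused whole. The fingers move at their own pace and stop on an object; the grip force is fixed at half the most. Time passes only in rows, so rows that do not move let the fingers close. It gives the time, the measured TCP pose, the force, the opening and the grip force at its end, in the units of the state.
- r.sense(): the state, without advancing time (a new reading comes with each control period).
- r.capture(name): name is "side" or "top" or "wrist"; returns a dict with "pixels" (480x640x3 uint8, red, green, blue), "fovy" (degrees; the focal length in pixels is half the picture's height over the tangent of half this angle, whatever the lens; pixels are square), "cx", "cy" (the principal point, pixels), "origin" and "orientation" of the camera in the world; the wrist camera has in their place "T_tool_cam" (4x4, takes a point from camera to tool coordinates, whose origin is the TCP and whose axes are the flange's). Camera axes: x right, y down, z forward; pixel columns grow to the right and rows downward; lengths in m; the calibration is good to about 2 mm. A picture is of the moment at which its call begins: read the wrist's pose just before it. There is no depth.
- r.finish_job(): hands the job in; it is judged then, once.
The state is a dict: "time_s": time; "joints": joint angles; "joint_velocities": joint speeds; "effort": joint torques, N m; "tcp_pos": TCP position; "ee_rot": TCP orientation; "wrist_force": force on the tool from outside, world axes, zero at the start; "moment": the same for the moment, N m; "gripper_width": opening from 0.0 (shut) to 1.0 (fully open); "gripper_force": force on a finger pad.
Only numpy, scipy, OpenCV 4.12 (cv2) and the standard library are available. Lean on these libraries where they do the work, as an engineer would, in place of code of your own. Each camera call takes 0.05 s, during which the arm holds its last target. There are 200 camera calls.

## Working session

There is one attempt and no reset: what is moved stays moved. The work goes in short steps, Python scripts to look and compute and a shell command to move; the robot and the scene stay as the last step left them, time stands still between calls to the robot, and variables do not carry over. Pictures are saved under pics/ and viewed, at most 10 in all, crops included, and the job is handed in when it is done.

```bash
mkdir -p pics; cat > h.py <<'E'
import numpy as np,cv2
from station import r
def snap(n,f):
    s=r.sense();c=r.capture(n);cv2.imwrite('pics/'+f,cv2.cvtColor(c['pixels'],cv2.COLOR_RGB2BGR))
    if 'T_tool_cam' in c:
        T=np.array(c['T_tool_cam']);R=np.array(s['ee_rot']);c['origin']=R@T[:3,3]+s['tcp_pos'];c['orientation']=R@T[:3,:3]
    np.save('pics/'+f[:-4]+'.npy',c,allow_pickle=True);return c
def load(f): return np.load('pics/'+f+'.npy',allow_pickle=True).item()
def ray(c,uv,z):
    f=240/np.tan(np.radians(c['fovy'])/2);uv=np.atleast_2d(uv)
    d=np.c_[(uv[:,0]-c['cx'])/f,(uv[:,1]-c['cy'])/f,np.ones(len(uv))]@np.array(c['orientation']).T
    o=np.array(c['origin']);return o+d*((z-o[2])/d[:,2])[:,None]
def proj(c,p):
    f=240/np.tan(np.radians(c['fovy'])/2);q=(np.atleast_2d(p)-c['origin'])@np.array(c['orientation'])
    return np.c_[c['cx']+f*q[:,0]/q[:,2],c['cy']+f*q[:,1]/q[:,2]]
E
python3 - <<'E'
from h import *
for n in('top','side'):
    c=snap(n,n+'0.png');print(n,c['origin'],c['fovy'])
s=r.sense();print(s['tcp_pos'],s['ee_rot'],r.tip_extent,s['wrist_force'],s['time_s'])
E
```

```text
top [ 0.40976898 -0.05343888  1.00316485] 54.39521624392874
side [-0.06606163 -0.71964039  0.57481745] 51.873338876974294
[0.24819978 0.57298335 0.20068298] [[ 9.17532988e-01 -3.97659070e-01 -6.93018048e-04]
 [-3.97659665e-01 -9.17531210e-01 -1.80799773e-03]
 [ 8.31010080e-05  1.93448288e-03 -9.99998125e-01]] 0.008 [ 0.66116376  0.02251765 -1.13820994] 0.1
```

View pics/top0.png

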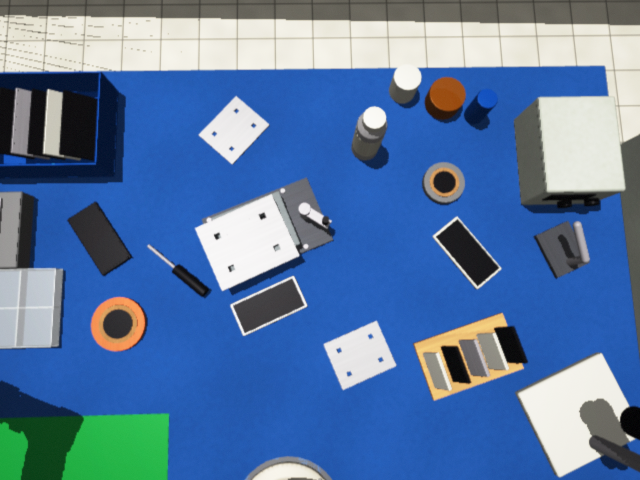

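View pics/side0.png

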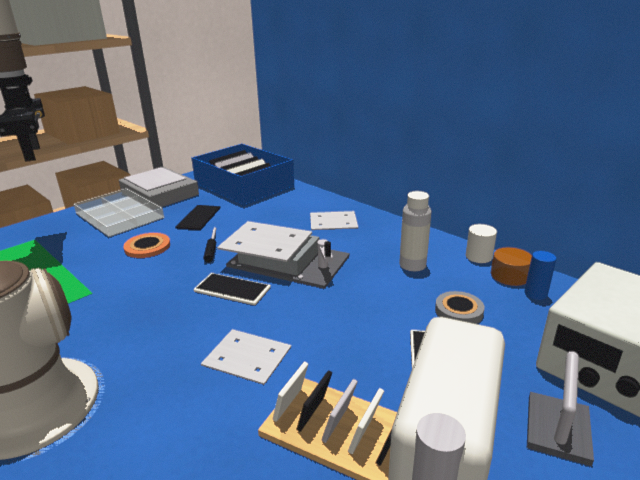

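The top view shows three plates with holes: one at (235,130), one at (360,355), and the largest at (248,243), which sits on the grey mould. The last fits the description because it is the biggest and is raised on the pins. Keeper and knob are near (315,215), phone_a is at (268,305), and the screwdriver is at (180,270). I'll confirm with an enlarged crop and measure.

```bash
python3 - <<'E'
from h import *
c=load('top0');im=cv2.imread('pics/top0.png')
cv2.imwrite('pics/crop0.png',cv2.resize(im[165:345,140:345],None,fx=3.3,fy=3.3,interpolation=cv2.INTER_CUBIC))
m=cv2.inRange(im,(185,185,185),(255,255,255));n,l,st,ce=cv2.connectedComponentsWithStats(m)
for i in range(1,n):
    if st[i,4]>300: 
        b=cv2.minAreaRect(np.argwhere(l==i)[:,::-1].astype(np.float32));print(st[i],ce[i],b)
        if 150<ce[i][0]<400:
            q=ray(c,cv2.boxPoints(b),.058);print(np.round(q,4)[:,:2].tolist(),np.linalg.norm(q[0]-q[1]),np.linalg.norm(q[2]-q[1]))
E
```

```text
[  7  16  39  24 698] [26.11604585 28.40830946] ((26.0, 27.5), (23.0, 38.0), 90.0)
[ 46  16  39  24 808] [65.25123762 28.06064356] ((65.0, 27.5), (23.0, 38.0), 90.0)
[   83    17   493    73 22776] [314.74995609  45.17180365] ((329.135498046875, 53.76178741455078), (492.0184020996094, 68.1158447265625), 0.8882355093955994)
[[0.8888, 0.4216], [1.0462, 0.4273], [1.0189, -0.6545], [0.8588, -0.6357]] 0.1575135028046056 1.0821509740594355
[536  24  37  12 375] [553.392       29.48533333] ((554.0, 29.5), (11.0, 36.0), 90.0)
[573  24  36  11 362] [590.30939227  29.36740331] ((590.5, 29.0), (10.0, 35.0), 90.0)
[ 574   36   66   34 1999] [608.29964982  51.30865433] ((606.5, 52.5), (33.0, 65.0), 90.0)
[   5   41   78   31 2114] [43.29139073 55.7615894 ] ((43.5, 56.0), (30.0, 77.0), 90.0)
[ 539   71   86  120 7485] [582.18089512 141.55564462] ((581.1526489257812, 132.94883728027344), (118.78816986083984, 79.16138458251953), 84.70991516113281)
[ 615   71   25   70 1382] [628.7431259  101.78075253] ((627.0, 105.5), (69.0, 24.0), 90.0)
[ 44  90  17  64 686] [ 51.59912536 123.02769679] ((52.0597381
[... 1097 characters left out ...]
-0.02], [0.4112, -0.0474], [0.3566, 0.0807]] 0.14050192196504496 0.06815908583571115
[ 324  321   72   68 2759] [359.19064879 354.61326568] ((359.2422790527344, 354.6701354980469), (49.14275360107422, 58.58547592163086), 66.03751373291016)
[[0.3358, -0.076], [0.3798, -0.1841], [0.2916, -0.2201], [0.2491, -0.1131]] 0.11669205257860026 0.09523867731651585
[ 519  354  110  123 6464] [570.57023515 410.47957921] ((580.0, 414.0000305175781), (93.02043151855469, 93.91485595703125), 63.43495178222656)
[253 464  67  16 709] [285.82792666 472.34978843] ((286.0, 471.5), (15.0, 66.0), 90.0)
[[0.1157, 0.0615], [0.1121, -0.0642], [0.0852, -0.0636], [0.0889, 0.0615]] 0.1257210038421048 0.026912044911814217
```

View pics/crop0.png

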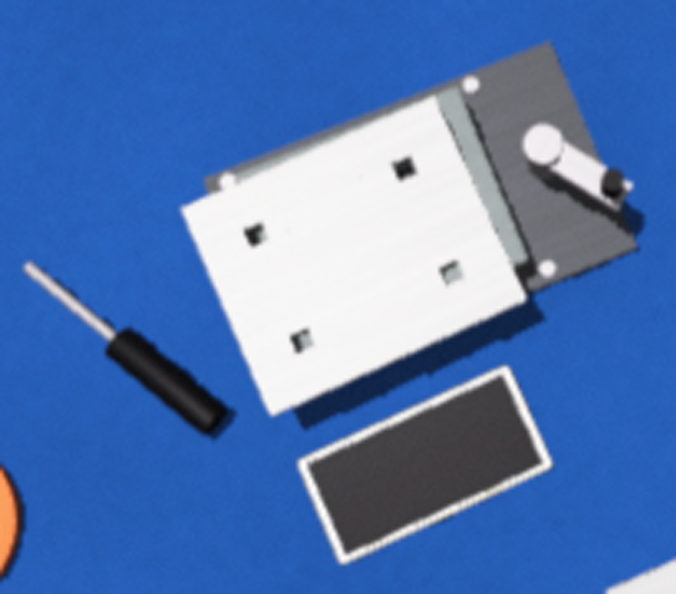

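The crop confirms it: the plate on the mould is the largest, about 170 x 140 mm, with the keeper arm beside it. Next I'll bring the wrist camera over it.

```bash
python3 -m jog '0.5 20 -40 40 0; 0.5 25 -60 40 0; 0.5 25 -62 40 0; 0.5 25 -62 30 0; 0.5 25 -62 0 0' && python3 -m jog '0.5 25 -62 0 0; 0.5 25 -62 0 0; 0.5 20 -50 0 0; 0.5 10 -30 0 0; 0.5 0 0 0 0' && python3 -m jog '0.5 0 0 0 0; 0.5 0 0 0 0'; python3 - <<'E'
from h import *
c=snap('wrist','w1.png');s=r.sense();print(s['tcp_pos'],s['ee_rot'][0],c['origin'],c['fovy'],np.round(c['T_tool_cam'],3).tolist(),s['joints'])
E
```

```text
time_s: 0.72
tcp_pos: [0.3545, 0.3228, 0.3342]
ee_rot: [[0.918, -0.397, 0.003], [-0.397, -0.918, 0.004], [0.001, -0.004, -1.0]]
wrist_force: [1.1, -0.2, -0.5]
gripper_width: 0.541
gripper_force: 0.0
time_s: 1.35
tcp_pos: [0.4305, 0.126, 0.3318]
ee_rot: [[0.916, -0.401, -0.001], [-0.401, -0.916, -0.0], [-0.0, 0.0, -1.0]]
wrist_force: [-0.0, 0.6, -0.1]
gripper_width: 0.502
gripper_force: 0.0
time_s: 1.6
tcp_pos: [0.4301, 0.1286, 0.3319]
ee_rot: [[0.918, -0.396, -0.0], [-0.396, -0.918, -0.0], [-0.0, 0.0, -1.0]]
wrist_force: [-0.4, 0.2, -0.8]
gripper_width: 0.498
gripper_force: 0.0
[0.43015231 0.12866445 0.33194793] [ 9.18232323e-01 -3.96042063e-01 -2.93780916e-04] [0.49952834 0.0988401  0.51560378] 59.685830521282035 [[0.0, -0.962, -0.272, 0.075], [1.0, 0.0, -0.0, -0.0], [0.0, -0.272, 0.962, -0.184], [0.0, 0.0, 0.0, 1.0]] [ 3.74964422e+01  3.15619562e-01 -8.70869752e+00 -7.49483352e-03
 -8.09912194e+01  2.91737501e+01]
```

View pics/w1.png

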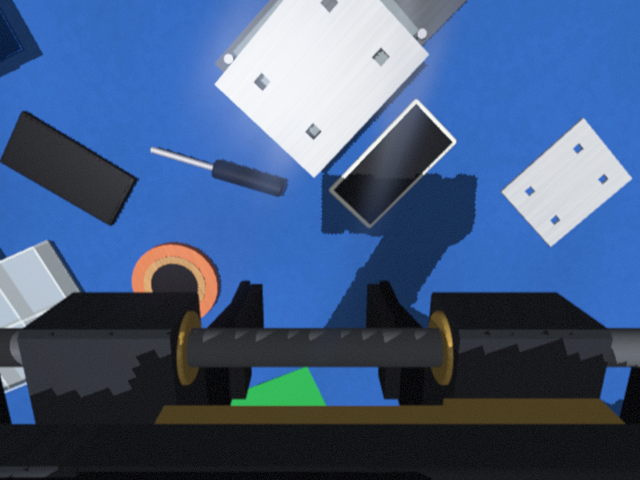

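The wrist view has the cover at (322,75), cut off at the top, with phone_a at (393,163) and the screwdriver at (220,170). I'll turn 42° to line up with the mould and centre the cover.

```bash
python3 -m jog '0.5 25 -10 10 -10.6; 0.5 30 -10 10 -10.6; 0.5 30 -10 0 -10.6; 0.5 21 0 0 -10.6; 0.5 0 0 0 0' && python3 -m jog '0.5 0 0 0 0; 0.5 0 0 0 0'; python3 - <<'E'
from h import *
c=snap('wrist','w2.png');s=r.sense();print(s['tcp_pos'],s['joints'])
E
```

```text
time_s: 2.28
tcp_pos: [0.5371, 0.0986, 0.3508]
ee_rot: [[0.411, -0.912, -0.002], [-0.912, -0.411, -0.001], [-0.0, 0.002, -1.0]]
wrist_force: [0.0, 0.3, 0.0]
gripper_width: 0.5
gripper_force: 0.0
time_s: 2.52
tcp_pos: [0.5357, 0.0982, 0.3526]
ee_rot: [[0.412, -0.911, 0.001], [-0.911, -0.412, 0.0], [-0.0, -0.001, -1.0]]
wrist_force: [-0.2, -0.6, -0.6]
gripper_width: 0.501
gripper_force: 0.0
[0.53575405 0.09810183 0.35261803] [ 2.74377597e+01  1.02187151e+01  5.24631882e+00  1.35821647e-04
 -8.49816534e+01 -3.15980355e+00]
```

View pics/w2.png

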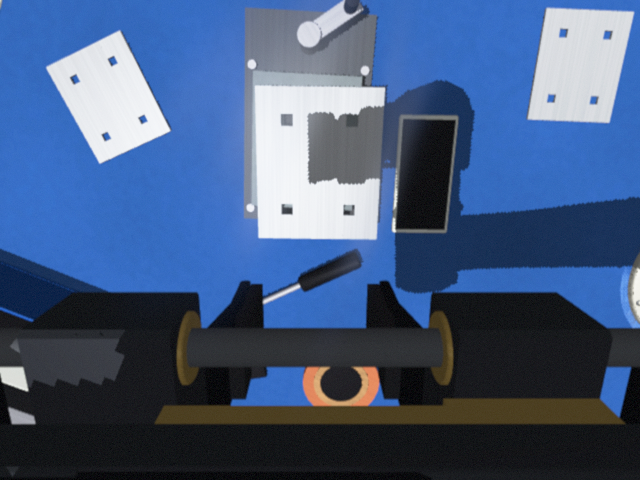

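The rotated wrist view shows the whole cover, with corners at about (256,87), (385,87), (377,239) and (258,239). The block's exposed rim is at row 71 and column 253, the base plate's edges are at columns 246 and 377 and row 10, the pivot is at (311,33) and the knob at (352,5). Next come sub-pixel line fits on these edges.

```bash
cat > edges.py <<'E'
from h import *
from scipy.ndimage import map_coordinates
def line(im,a,b,w=5,ch=None):
    g=im.astype(float).mean(2) if ch is None else im[...,ch].astype(float)
    g=cv2.GaussianBlur(g,(0,0),.8);a=np.array(a,float);b=np.array(b,float);d=(b-a)/np.linalg.norm(b-a);n=np.array([-d[1],d[0]])
    t=np.arange(-w,w+.01,.25);P=[]
    for s in np.linspace(0,1,40):
        p=a+s*(b-a)+t[:,None]*n;v=map_coordinates(g,[p[:,1],p[:,0]],order=1);e=abs(np.gradient(v));k=e.argmax()
        if 0<k<len(t)-1:P.append(p[k])
    vx,vy,x,y=cv2.fitLine(np.array(P,np.float32),cv2.DIST_HUBER,0,.01,.01).ravel()
    p=np.array([x,y]);v=np.array([vx,vy]);return p+v*((a-p)@v),p+v*((b-p)@v)
def wline(c,im,a,b,z,**k):
    q=ray(c,np.array(line(im,a,b,**k)),z)[:,:2];return q
def ang(q,ref):  # angle deg of line dir modulo 180 near ref
    d=q[1]-q[0];t=np.degrees(np.arctan2(d[1],d[0]));return ref+(t-ref+90)%180-90
def inter(p,q):
    A=np.c_[p[1]-p[0],-(q[1]-q[0])];s=np.linalg.solve(A,q[0]-p[0]);return p[0]+s[0]*(p[1]-p[0])
E
python3 - <<'E'
from edges import *
c=load('w2');im=cv2.imread('pics/w2.png')
L=dict(bl=((246,20),(246,60),.008,2),bl2=((246,80),(246,200),.008,2),br=((377,20),(376,60),.008,2),bt=((252,10),(298,10),.008,2),
 kt=((262,71),(355,75),.045,None),kl=((253,90),(254,75),.045,None),
 ct=((262,87),(380,87),.058,2),cb=((262,239),(372,239),.058,2),cl=((257,93),(258,232),.058,None),cr=((385,92),(377,232),.058,2))
W={}
for k,(a,b,z,ch) in L.items():
    W[k]=wline(c,im,a,b,z,ch=ch,w=4);print(k,np.round(np.array(line(im,a,b,ch=ch,w=4)),1).tolist(),round(ang(W[k],24 if k[1]in'tb' else 114),2))
C=[inter(W['c'+i],W['c'+j]) for i,j in('tl','tr','br','bl')];print('cover',np.round(C,4).tolist(),np.mean(C,0),[np.linalg.norm(C[i]-C[i-1]) for i in range(4)])
B=[inter(W['bl'],W['bt']),inter(W['br'],W['bt'])];print('base',np.round(B,4).tolist(),np.linalg.norm(B[0]-B[1]))
# holes
hs=[]
g=im.mean(2)
for u,v in((287,119),(352,119),(287,209),(349,210)):
    p=g[v-11:v+12,u-11:u+12];m=(p<.75*np.median(p)).astype(np.uint8);n,l,st,ce=cv2.connectedComponentsWithStats(m);k=l[8:15,8:15];k=np.bincount(k[k>0]).argmax();x,y,w,h=st[k][:4];hs.append((u-11+x+(w-1)/2,v-11+y+(h-1)/2));print(hs[-1],w,h)
H=ray(c,hs,.058)[:,:2];print('holes',np.round(H,4).tolist(),H.mean(0),np.linalg.norm(H[0]-H[1]),np.linalg.norm(H[0]-H[2]))
E
```

```text
bl [[244.6, 20.0], [244.8, 60.0]] 112.04
bl2 [[243.7, 80.0], [243.7, 200.0]] 111.68
br [[375.9, 19.9], [372.7, 59.7]] 111.52
bt [[252.2, 7.1], [298.0, 9.8]] 21.27
kt [[262.0, 71.0], [354.9, 76.1]] 21.35
kl [[253.4, 90.0], [252.3, 75.1]] 116.58
ct [[262.0, 85.4], [380.0, 86.6]] 23.78
cb [[262.0, 238.0], [372.0, 238.7]] 24.0
cl [[254.3, 93.1], [257.7, 232.0]] 113.52
cr [[384.4, 92.0], [376.5, 232.0]] 113.53
cover [[0.6419, 0.0236], [0.5133, -0.033], [0.4454, 0.123], [0.5738, 0.1802]] [0.54358557 0.0734533 ] [np.float64(0.17070200370399932), np.float64(0.14050475233818965), np.float64(0.17014192764000616), np.float64(0.14053183118995258)]
base [[0.6913, -0.0504], [0.5514, -0.1048]] 0.15008674690615043
(np.float64(286.5), np.float64(119.5)) 12 12
(np.float64(352.0), np.float64(120.0)) 11 11
(np.float64(287.0), np.float64(209.0)) 11 11
(np.float64(348.5), np.float64(210.0)) 12 11
holes [[0.5962, 0.0418], [0.5304, 0.0126], [0.5561, 0.1336], [0.4903, 0.1052]] [0.54322987 0.07331675] 0.07201134273361552 0.10022924978562057
```

```bash
cat >> h.py <<'E'
TH=np.radians(21.4);XD=np.array([np.cos(TH),np.sin(TH)]);YD=np.array([-np.sin(TH),np.cos(TH)]);O=np.array([.62135,-.0776])+.145*YD
def m2w(x,y): return O+x/1e3*XD+y/1e3*YD
def w2m(p): d=np.atleast_2d(p)[:,:2]-O;return np.round(np.c_[d@XD,d@YD]*1e3,1)
E
python3 - <<'E'
from edges import *
c=load('w2');im=cv2.imread('pics/w2.png');t=load('top0');tim=cv2.imread('pics/top0.png')
print('block top edge (y=-75)',w2m(wline(c,im,(262,71),(355,75),.045,w=4)).tolist())
print('cover',w2m([.5434,.0734]))
# triangulate hole centres wrist+top
hs=np.array([(286.5,119.5),(352,120),(287,209),(348.5,210)]);H=ray(c,hs,.058);g=tim.mean(2)
f=240/np.tan(np.radians(t['fovy'])/2)
for h,uv in zip(H,hs):
    u,v=np.round(proj(t,h)[0]).astype(int);p=g[v-7:v+8,u-7:u+8];m=(p<.8*np.median(p)).astype(np.uint8);n,l,st,ce=cv2.connectedComponentsWithStats(m)
    k=l[4:11,4:11];k=np.bincount(k[k>0]).argmax();x,y,w,hh=st[k][:4];q=np.array([u-7+x+(w-1)/2,v-7+y+(hh-1)/2])
    a0=ray(c,uv,0)[0]; a1=ray(c,uv,.1)[0];b0=ray(t,q,0)[0];b1=ray(t,q,.1)[0]
    D=(a1-a0)-(b1-b0);s=-((a0-b0)@D)/(D@D);print('z',round(s*.1,4),'dev',np.round(proj(t,h)[0]-q,1))
# pivot/knob
print('pivot',w2m(ray(c,[(309,33.5)],.068)),'knob',w2m(ray(c,[(352,5)],.092)))
print('start',m2w(-17,140),r.sense()['tcp_pos'])
E
```

```text
block top edge (y=-75) [[49.5, -74.4], [-52.6, -74.3]]
cover [[-17.5  24. ]]
z 0.0655 dev [0.3 0.5]
z 0.0652 dev [0.8 0.5]
z 0.0647 dev [0.7 0.6]
z 0.0631 dev [0.5 0.6]
pivot [[  -0.7 -110.2]] knob [[ -41.  -132.7]]
start [0.50153217 0.181548  ] [0.53575405 0.09810183 0.35261803]
```

Measurements agree: the cover sits at mould (-17.5, 24) mm, turned 2.4°, and the keeper is at about 2.05 rad. The triangulated hole height of 63 to 65 mm matches the stated 58 mm within calibration. Now I'll lower beside the +y edge with the fingers open and aligned.

```bash
python3 -m jog '1 -12 28 -60 -2.9; 1 -12 28 -60 0; 1 -10 27.5 -60 0; 1 0 0 -60 0; 1 0 0 -40 0' && python3 -m jog '1 0 0 -22 0; 1 0 0 0 0; 1 0 0 0 0'; python3 - <<'E'
from h import *
s=r.sense();print(w2m(s['tcp_pos']),s['tcp_pos'],s['ee_rot'][0])
c=snap('wrist','w3.png')
E
```

```text
time_s: 3.2
tcp_pos: [0.5031, 0.1755, 0.0824]
ee_rot: [[0.365, -0.931, -0.002], [-0.931, -0.365, -0.001], [0.0, 0.002, -1.0]]
wrist_force: [1.0, -0.8, 0.4]
gripper_width: 0.957
gripper_force: 0.0
time_s: 3.58
tcp_pos: [0.5056, 0.1762, 0.0639]
ee_rot: [[0.364, -0.932, 0.002], [-0.932, -0.364, 0.001], [-0.0, -0.003, -1.0]]
wrist_force: [-0.0, 0.0, 0.4]
gripper_width: 1.003
gripper_force: 0.0
[[-15.2 133.6]] [0.50555339 0.17620128 0.06386044] [ 0.36370783 -0.93151022  0.0023064 ]
```

View pics/w3.png

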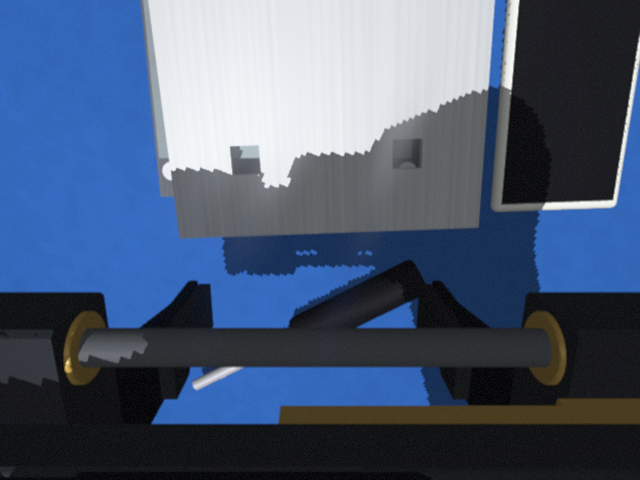

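The fingers at (190,340) and (455,340) straddle the cover's +y edge, which runs from (178,237) to (479,227), with a clear gap. I'll lower 14 mm and start pushing.

```bash
python3 -m jog '1 0 0 -14 0; 1 0 0 0 0; 1 3.7 -9.3 0 0; 1 2.7 -7 0 0; 1 2 -5 0 0' && python3 -m jog '1 2 -5 0 0; 1 1 -2.5 0 0; 1 0 0 0 0; 1 0 0 0 0' ; python3 - <<'E'
from h import *
s=r.sense();print(w2m(s['tcp_pos']),s['tcp_pos'],s['ee_rot'][0])
c=snap('wrist','w4.png');c=snap('top','t4.png')
E
```

```text
time_s: 4.25
tcp_pos: [0.5135, 0.1536, 0.0486]
ee_rot: [[0.362, -0.932, 0.0], [-0.932, -0.362, 0.0], [-0.0, -0.0, -1.0]]
wrist_force: [-0.2, 0.7, 0.6]
gripper_width: 0.999
gripper_force: 0.0
time_s: 4.75
tcp_pos: [0.5161, 0.1469, 0.0485]
ee_rot: [[0.363, -0.932, 0.0], [-0.932, -0.363, 0.0], [-0.0, -0.0, -1.0]]
wrist_force: [0.2, -0.1, -0.9]
gripper_width: 1.001
gripper_force: 0.0
[[-16.1 102.4]] [0.51611916 0.14688644 0.04846784] [ 3.63015141e-01 -9.31783240e-01  2.60326139e-05]
```

View pics/w4.png

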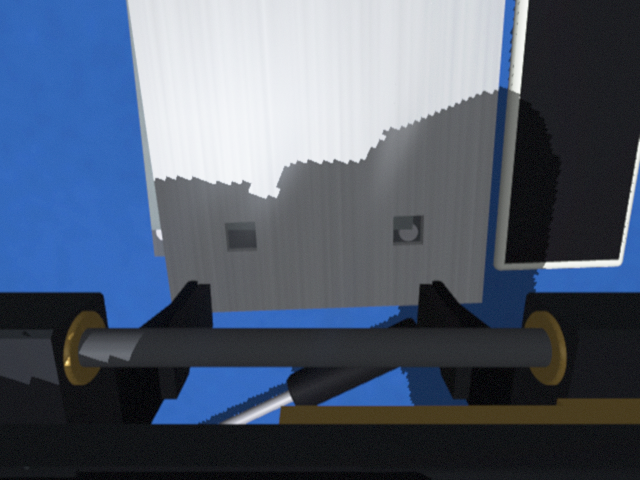

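The +y edge, (170,312) to (482,303), now touches the left finger or nearly does, and no force shows yet. The holes are at (241,236) and (408,230), and a pin tip is visible in the right one. I'll push 8 mm more.

```bash
python3 -m jog '1 0.9 -2.3 0 0; 1 0.9 -2.3 0 0; 1 0.9 -2.3 0 0; 1 0.3 -0.7 0 0; 1 0 0 0 0' ; python3 - <<'E'
from edges import *
s=r.sense();print(w2m(s['tcp_pos']),s['tcp_pos'])
c=snap('wrist','w5.png');t=snap('top','t5.png')
im=cv2.imread('pics/w5.png');g=im.mean(2)
a=np.array(line(im,(225,322),(415,318),w=12,ch=2));print(a,w2m(ray(c,a,.058)),ang(ray(c,a,.058)[:,:2],21))
m=(cv2.GaussianBlur(im,(3,3),0).mean(2)<75).astype(np.uint8);n,l,st,ce=cv2.connectedComponentsWithStats(m)
for i in range(1,n):
    if 200<st[i,4]<1500: x,y,w,h=st[i,:4];print(st[i],w2m(ray(c,[x+(w-1)/2,y+(h-1)/2],.058)))
E
```

```text
time_s: 5.48
tcp_pos: [0.5192, 0.1391, 0.0484]
ee_rot: [[0.363, -0.932, -0.0], [-0.932, -0.363, 0.0], [-0.0, 0.0, -1.0]]
wrist_force: [-0.1, -0.4, -0.5]
gripper_width: 1.0
gripper_force: 0.0
[[-16.1  94. ]] [0.51915233 0.13909824 0.04844063]
[[225.23816454 328.37194077]
 [415.12239537 321.27465265]] [[ 25.8 110.9]
 [-61.5 107.5]] 23.667856300567394
[392 234  30  29 600] [[-55.5  72.3]]
[227 243  30  25 640] [[16.5 75.4]]
```

View pics/w5.png

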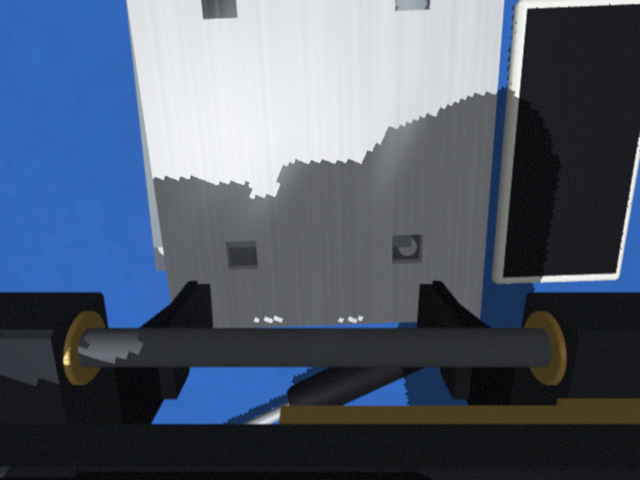

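The cover has not moved: its edge is still at y≈109 with the TCP at 94 and no force. The fingers seem to pass above it, so I'll check with a tiled picture of side, wrist and top crops.

```bash
python3 - <<'E'
from h import *
c=snap('side','s5.png');s=r.sense();p=s['tcp_pos']
u,v=np.round(proj(c,p)[0]).astype(int);print('tcp px side',u,v)
R=np.array(s['ee_rot'])
for sg in(1,-1):
  for t in(.008,-.02):print('finger',sg,t,proj(c,p+R@[0,sg*.045,t]),'top',proj(load('t5'),p+R@[0,sg*.045,t]),'w',proj(load('w5'),p+R@[0,sg*.045,t]))
im=cv2.imread('pics/s5.png');a=cv2.resize(im[v-75:v+75,u-100:u+100],(800,600),interpolation=cv2.INTER_CUBIC)[0:600]
w=cv2.imread('pics/w5.png')[255:405,130:250];t=cv2.imread('pics/t5.png')[190:300,180:320]
o=np.zeros((600,800,3),np.uint8);o[:330,:440]=cv2.resize(im[v-60:v+50,u-75:u+72],(440,330));o[:450,440:800]=cv2.resize(w,(360,450));o[330:600,:344]=cv2.resize(t,(344,270))
cv2.imwrite('pics/tile.png',o)
E
```

```text
tcp px side 240 237
finger 1 0.008 [[229.82727986 248.38654868]] top [[223.74149747 275.33638617]] w [[407.68636185 280.32566647]]
finger 1 -0.02 [[228.51949043 237.45085663]] top [[221.16230152 274.4046218 ]] w [[421.73305615 304.50923913]]
finger -1 0.008 [[250.14139611 231.6975173 ]] top [[208.24264219 235.21967004]] w [[224.01766117 280.27036375]]
finger -1 -0.02 [[249.14113876 221.24108707]] top [[205.23868736 233.11904071]] w [[210.27784224 304.43480977]]
```

View pics/tile.png

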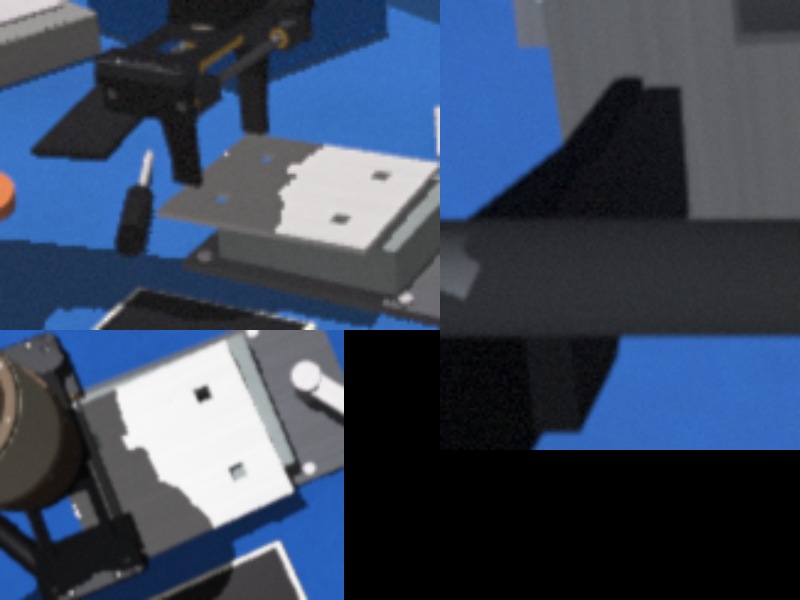

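The crops show both fingertips ending above the cover's edge, at (187,185) and (255,132) in the side tile, so they are higher than the stated tip extent suggests. I'll back off and measure the tip height from two views.

```bash
python3 -m jog '1 -6 15 0 0; 1 -7 17 0 0; 1 -4 9 0 0; 1 0 0 0 0; 1 0 0 0 0'; python3 - <<'E'
from h import *
s=r.sense();p=s['tcp_pos'];R=np.array(s['ee_rot']);print('ext',r.tip_extent,w2m(p),p)
c=snap('side','s6.png');w=snap('wrist','w6.png');im=cv2.imread('pics/s6.png')
for sg in(1,-1):
    print(sg,[np.round(proj(c,p+R@[0,sg*.0485,t])[0],1).tolist() for t in(.008,-.01,-.03)])
    u,v=np.round(proj(c,p+R@[0,sg*.0485,-.02])[0]).astype(int)
    for x in range(u-8,u+9,2): print(x,v-10,[int(b) for b in im[v-10:v+26,x,0]])
E
```

```text
time_s: 6.25
tcp_pos: [0.502, 0.1803, 0.0485]
ee_rot: [[0.363, -0.932, -0.0], [-0.932, -0.363, -0.0], [0.0, 0.0, -1.0]]
wrist_force: [0.6, -0.7, 1.1]
gripper_width: 1.004
gripper_force: 0.0
ext 0.008 [[-17.  138.7]] [0.50203137 0.18030332 0.04845222]
1 [[212.3, 245.8], [211.4, 238.9], [210.3, 231.1]]
203 225 [31, 60, 125, 187, 197, 194, 192, 194, 196, 197, 197, 195, 200, 199, 196, 197, 197, 191, 196, 197, 196, 197, 197, 197, 200, 199, 196, 194, 192, 187, 153, 125, 103, 110, 143, 163]
205 225 [29, 56, 94, 104, 110, 123, 140, 165, 191, 196, 200, 197, 197, 197, 200, 199, 200, 201, 198, 195, 196, 190, 153, 111, 103, 90, 74, 53, 37, 27, 22, 29, 29, 23, 30, 36]
207 225 [17, 20, 28, 22, 22, 24, 19, 26, 35, 85, 170, 199, 199, 201, 187, 131, 108, 92, 72, 50, 44, 41, 40, 41, 40, 38, 27, 28, 22, 28, 32, 31, 29, 29, 28, 29]
209 225 [27, 30, 25, 16, 28, 22, 22, 20, 27, 55, 130, 199, 203, 181, 83, 35, 39, 44, 40, 39, 47, 42, 41, 45, 42, 39, 27, 20, 25, 27, 25, 28, 32, 26, 28, 31]
211 225 [15, 21, 27, 13, 25, 26, 18, 30, 25, 36, 104, 186, 174, 119, 49, 42, 47, 38, 42, 41, 41, 42, 41, 39, 33, 26, 25
[... 1663 characters left out ...]
236 208 [27, 28, 24, 27, 28, 31, 28, 28, 27, 34, 67, 143, 197, 199, 195, 199, 195, 194, 197, 200, 198, 201, 180, 117, 96, 92, 97, 97, 97, 99, 98, 97, 99, 95, 95, 92]
238 208 [193, 185, 157, 145, 118, 115, 112, 89, 81, 82, 142, 197, 201, 198, 197, 197, 197, 196, 197, 197, 190, 152, 103, 96, 98, 99, 97, 96, 97, 96, 96, 98, 100, 108, 106, 95]
240 208 [200, 200, 202, 201, 199, 200, 199, 199, 198, 197, 197, 199, 194, 195, 197, 198, 198, 198, 188, 150, 107, 95, 98, 95, 97, 98, 95, 96, 95, 99, 113, 111, 98, 104, 107, 101]
242 208 [198, 202, 199, 197, 196, 197, 198, 197, 196, 200, 197, 195, 197, 195, 197, 198, 194, 167, 110, 97, 96, 96, 94, 95, 99, 98, 97, 98, 135, 212, 223, 206, 124, 112, 144, 211]
```

Both fingertips end 20 mm behind the TCP when fully open (side rows 235 and 218), so the tips were at z≈0.068, above the cover. I'll lower 24 mm and push again.

```bash
python3 -m jog '1 0 0 -12 0; 1 0 0 -12 0; 1 0 0 0 0; 1 2.9 -7.4 0 0; 1 2.2 -5.6 0 0' && python3 -m jog '1 1.1 -2.8 0 0; 1 1.1 -2.8 0 0; 1 1.1 -2.8 0 0; 1 0 0 0 0'; python3 - <<'E'
from edges import *
s=r.sense();print(w2m(s['tcp_pos']),s['tcp_pos'])
c=snap('wrist','w7.png');im=cv2.imread('pics/w7.png')
a=np.array([(225,300),(410,298)])
m=(cv2.GaussianBlur(im,(3,3),0).mean(2)<75).astype(np.uint8);n,l,st,ce=cv2.connectedComponentsWithStats(m)
for i in range(1,n):
    if 200<st[i,4]<1800 and st[i,2]<60: x,y,w,h=st[i,:4];print(st[i],w2m(ray(c,[x+(w-1)/2,y+(h-1)/2],.058)))
E
```

```text
time_s: 6.98
tcp_pos: [0.5076, 0.1668, 0.0247]
ee_rot: [[0.363, -0.932, 0.0], [-0.932, -0.363, 0.0], [-0.0, -0.001, -1.0]]
wrist_force: [0.1, -0.0, -0.5]
gripper_width: 1.003
gripper_force: 0.0
time_s: 7.48
tcp_pos: [0.5105, 0.1585, 0.0245]
ee_rot: [[0.363, -0.932, -0.0], [-0.932, -0.363, -0.0], [0.0, 0.0, -1.0]]
wrist_force: [-0.9, 0.6, 0.5]
gripper_width: 1.002
gripper_force: 0.1
[[-17.1 115.3]] [0.51049973 0.15851041 0.02450427]
[ 406  180   36   35 1131] [[-56.   66.9]]
```

The hole at (-56, 72) has moved to (-56, 67), so the fingers are now pushing. The finger front lies about 13 mm ahead of the TCP, so 16.5 mm remain.

```bash
python3 -m jog '1 1.1 -2.8 0 0; 1 1.1 -2.8 0 0; 1 1.1 -2.8 0 0; 1 1.1 -2.8 0 0; 1 0 0 0 0' && python3 -m jog '1 1.1 -2.8 0 0; 1 0.5 -1.4 0 0; 1 0 0 0 0; 1 0 0 0 0'; python3 - <<'E'
from edges import *
s=r.sense();print(w2m(s['tcp_pos']))
c=snap('wrist','w8.png');im=cv2.imread('pics/w8.png')
m=(cv2.GaussianBlur(im,(3,3),0).mean(2)<75).astype(np.uint8);n,l,st,ce=cv2.connectedComponentsWithStats(m)
for i in range(1,n):
    if 200<st[i,4]<1800 and st[i,2]<60: x,y,w,h=st[i,:4];print(st[i],w2m(ray(c,[x+(w-1)/2,y+(h-1)/2],.058)))
t=snap('top','t8.png');im=cv2.imread('pics/t8.png');g=im.mean(2)
for x in(-53,19):
  for y in(51,-49):
    u,v=np.round(proj(t,np.r_[m2w(x,y),.058])[0]).astype(int);p=g[v-7:v+8,u-7:u+8];m=(p<.75*np.median(p)).astype(np.uint8);n,l,st,ce=cv2.connectedComponentsWithStats(m)
    for i in range(1,n):
        a,b,w,h=st[i,:4];print('top',x,y,st[i],w2m(ray(t,[u-7+a+(w-1)/2,v-7+b+(h-1)/2],.058)))
E
```

```text
time_s: 8.15
tcp_pos: [0.5148, 0.147, 0.0244]
ee_rot: [[0.362, -0.932, -0.0], [-0.932, -0.362, -0.001], [0.0, 0.001, -1.0]]
wrist_force: [0.6, -0.3, -0.0]
gripper_width: 1.0
gripper_force: 0.0
time_s: 8.65
tcp_pos: [0.5165, 0.1432, 0.0244]
ee_rot: [[0.363, -0.932, -0.0], [-0.932, -0.363, -0.0], [0.0, 0.0, -1.0]]
wrist_force: [-1.0, -0.1, 0.0]
gripper_width: 0.998
gripper_force: 0.1
[[-17.1  98.8]]
[ 407  185   36   35 1146] [[-56.5  52.3]]
top -53 51 [ 4  6  6  6 32] [[-55.9  52.8]]
top -53 51 [ 0 13  1  2  2] [[-60.3  68.5]]
top -53 -49 [ 3  5  7  7 34] [[-54.2 -47. ]]
top 19 51 [  0   0  10  15 101] [[21.7 55.3]]
top 19 -49 [ 3  5  6  7 29] [[ 18.  -46.4]]
```

The holes from both views put the cover at about (-18, +3) mm and within 1° of the mould. I'll push 2.5 mm more, back off, rise and turn 90° for the x push.

```bash
python3 -m jog '1 0.9 -2.3 0 0; 1 0 0 0 0; 1 -5 13 0 0; 1 -7 18 0 0; 1 0 0 30 0' && python3 -m jog '1 0 0 30 10; 1 -10 -20 0 10; 1 -10 -30 0 10; 1 -10 -35 0 10; 1 -10 -35 0 10' && python3 -m jog '1 -8 -30 0 10; 1 0 -6 0 10; 1 0 0 0 10; 1 0 0 0 10; 1 0 0 0 0'; python3 - <<'E'
from h import *
s=r.sense();print(w2m(s['tcp_pos']),s['tcp_pos'],'want',m2w(-120,0),'yaw',np.degrees(np.arctan2(s['ee_rot'][1][0],s['ee_rot'][0][0])),s['joints'])
E
```

```text
time_s: 9.38
tcp_pos: [0.5031, 0.173, 0.0529]
ee_rot: [[0.365, -0.931, -0.005], [-0.931, -0.365, -0.003], [0.001, 0.005, -1.0]]
wrist_force: [0.4, -0.6, -0.3]
gripper_width: 1.001
gripper_force: 0.0
time_s: 10.0
tcp_pos: [0.4649, 0.0523, 0.0846]
ee_rot: [[0.949, -0.314, 0.0], [-0.314, -0.949, 0.0], [0.0, -0.0, -1.0]]
wrist_force: [0.4, 0.1, -0.4]
gripper_width: 0.995
gripper_force: 0.0
time_s: 10.62
tcp_pos: [0.4573, 0.017, 0.0845]
ee_rot: [[0.932, 0.362, 0.0], [0.362, -0.932, 0.0], [0.0, -0.0, -1.0]]
wrist_force: [0.1, -0.4, -0.9]
gripper_width: 1.0
gripper_force: 0.0
[[-118.2    2.9]] [0.45732093 0.01698317 0.08454437] want [0.45671617 0.01361788] yaw 21.220952522603135 [ 2.25639649e+01  1.33631783e+01 -3.16444916e+01 -5.97968146e-04
 -4.49830961e+01  8.86574106e+01]
```

```bash
python3 -m jog '1 0 0 -30 0; 1 0 0 -30 0; 1 0 0 0 0; 1 5 2 0 0; 1 5 2 0 0' && python3 -m jog '1 3.7 1.5 0 0; 1 2.8 1.1 0 0; 1 2.8 1.1 0 0; 1 0 0 0 0; 1 0 0 0 0'; cat > holes.py <<'E'
from edges import *
def holes(c,im,cx,cy,z,b=.75):
    g=im.mean(2);out=[]
    for x in(-36,36):
      for y in(-50,50):
        q=np.array([m2w(cx+x+a,cy+y+d) for a in(-9,9) for d in(-9,9)]);uv=proj(c,np.c_[q,np.full(4,z)])
        u0,v0=uv.min(0).astype(int);u1,v1=uv.max(0).astype(int)+1
        if u0<0 or v0<0 or u1>640 or v1>480 or v1-v0<4: continue
        p=g[v0:v1,u0:u1];m=(p<b*np.percentile(p,75)).astype(np.uint8);n,l,st,ce=cv2.connectedComponentsWithStats(m)
        if n<2: print(x,y,'none');continue
        i=1+st[1:,4].argmax();a,d,w,h=st[i,:4];w_=w2m(ray(c,[u0+a+(w-1)/2,v0+d+(h-1)/2],z))[0]
        print((x,y),'px',u0+a+w/2,v0+d+h/2,'size',w,h,'off',np.round(w_-[x,y],1))
E
python3 - <<'E'
from holes import *
s=r.sense();print(w2m(s['tcp_pos']))
c=snap('wrist','w9.png');t=snap('top','t9.png')
for n,k in(('w9',c),('t9',t)): print(n);holes(k,cv2.imread(f'pics/{n}.png'),-12,1,.058)
E
```

```text
time_s: 11.25
tcp_pos: [0.469, 0.0208, 0.0257]
ee_rot: [[0.932, 0.363, 0.003], [0.363, -0.932, 0.001], [0.003, 0.0, -1.0]]
wrist_force: [-0.3, -0.6, 0.8]
gripper_width: 0.999
gripper_force: 0.0
time_s: 11.88
tcp_pos: [0.4767, 0.0237, 0.0244]
ee_rot: [[0.932, 0.363, -0.0], [0.363, -0.932, -0.0], [-0.0, 0.0, -1.0]]
wrist_force: [-1.1, -1.2, 1.0]
gripper_width: 0.993
gripper_force: 0.9
[[-97.7   2.1]]
w9
(-36, -50) px 457.0 203.5 size 38 31 off [-15.3  -0.2]
(-36, 50) px 182.0 203.5 size 38 31 off [-15.1   0. ]
t9
(-36, -50) px 285.5 243.5 size 13 9 off [-13.6   3.3]
(-36, 50) px 236.0 265.0 size 4 4 off [-16.   12.1]
(36, -50) px 274.0 211.5 size 6 7 off [-14.9   0.2]
(36, 50) px 229.0 230.0 size 8 8 off [-15.7  -0.7]
```

The cover is now at (-15.2, 0) mm and square to the mould. I'll continue pushing in +x.

```bash
python3 -m jog '1 2.8 1.1 0 0; 1 2.8 1.1 0 0; 1 2.8 1.1 0 0; 1 2.8 1.1 0 0; 1 0 0 0 0' && python3 -m jog '1 1.4 0.5 0 0; 1 1.4 0.5 0 0; 1 0 0 0 0; 1 0 0 0 0'; python3 - <<'E'
from holes import *
s=r.sense();print(w2m(s['tcp_pos']))
c=snap('wrist','w10.png');t=snap('top','t10.png')
for n,k in(('w10',c),('t10',t)):
  for z in(.058,.050): print(n,z);holes(k,cv2.imread(f'pics/{n}.png'),0,0,z)
E
```

```text
time_s: 12.6
tcp_pos: [0.4895, 0.0289, 0.0247]
ee_rot: [[0.932, 0.363, 0.003], [0.363, -0.932, 0.001], [0.003, 0.0, -1.0]]
wrist_force: [-0.3, -0.5, 0.5]
gripper_width: 0.999
gripper_force: 0.0
time_s: 13.1
tcp_pos: [0.4908, 0.0292, 0.0245]
ee_rot: [[0.932, 0.363, 0.0], [0.363, -0.932, 0.0], [0.0, -0.0, -1.0]]
wrist_force: [-0.2, -0.1, -0.3]
gripper_width: 0.998
gripper_force: 0.0
[[-82.6   2.1]]
w10 0.058
(-36, -50) px 450.5 201.0 size 37 34 off [0.8 2.3]
(-36, 50) px 187.5 201.5 size 37 33 off [ 0.8 -2.1]
w10 0.05
(-36, -50) px 450.5 201.0 size 37 34 off [-0.7 -0.4]
(-36, 50) px 187.5 201.0 size 37 34 off [-0.5  0.4]
t10 0.058
(-36, -50) px 284.0 237.0 size 12 10 off [0.  1.1]
(-36, 50) px 238.0 258.0 size 12 6 off [-4.3  3.2]
(36, -50) px 271.0 205.5 size 6 7 off [-0.9  1.2]
(36, 50) px 225.5 222.5 size 13 13 off [1.6 0.3]
t10 0.05
(-36, -50) px 284.0 237.5 size 12 11 off [0.3 1.4]
(-36, 50) px 239.0 258.5 size 12 7 off [-4.8  2.5]
(36, -50) px 271.0 205.5 size 6 7 off [1.  1.2]
(36, 50) px 226.0 223.0 size 12 12 off [2.1 0.6]
```

At z=0.050 the hole spacing is 100.8 mm, against 95.6 mm if I assume 0.058, so the cover has dropped. It sits at (-0.6, 0). I'll retreat, rise, close the fingers, and look from above to confirm.

```bash
python3 -m jog '1 -14 -5.5 0 0; 1 -16 -6 0 0; 0.5 0 0 40 0; 0 0 0 50 0; 0 0 0 50 0' && python3 -m jog '0 20 -5 40 0; 0 20 -10 40 0; 0 0 0 0 0; 0 0 0 0 0; 0 0 0 0 0'; python3 - <<'E'
from holes import *
s=r.sense();print(w2m(s['tcp_pos']),s['tcp_pos'],s['joints'])
c=snap('wrist','w11.png');t=snap('top','t11.png')
for n,k in(('w11',c),('t11',t)):
  for z in(.050,): print(n,z);holes(k,cv2.imread(f'pics/{n}.png'),0,0,z)
E
```

```text
time_s: 13.82
tcp_pos: [0.4592, 0.0171, 0.1656]
ee_rot: [[0.932, 0.363, -0.001], [0.363, -0.932, -0.0], [-0.001, -0.0, -1.0]]
wrist_force: [0.7, 0.1, -0.9]
gripper_width: 0.744
gripper_force: 0.0
time_s: 14.45
tcp_pos: [0.4992, 0.0025, 0.243]
ee_rot: [[0.932, 0.363, -0.003], [0.363, -0.932, -0.001], [-0.003, -0.001, -1.0]]
wrist_force: [-0.9, 0.5, 0.6]
gripper_width: 0.171
gripper_force: 0.0
[[-84.5 -25.8]] [0.49921435 0.00252555 0.24298917] [ 1.89411244e+01  8.10302015e+00 -1.26469387e+01 -2.72186515e-02
 -6.94311648e+01  9.23522353e+01]
w11 0.05
(-36, -50) px 341.5 152.5 size 15 15 off [-0.3  0.3]
(-36, 50) px 228.0 152.5 size 14 15 off [-0.1  0.5]
(36, -50) px 343.5 64.5 size 15 15 off [-0.1 -0.3]
(36, 50) px 223.5 65.0 size 15 16 off [-0.3  0.1]
t11 0.05
(-36, -50) px 288.0 240.5 size 4 5 off [-8.6 -3.8]
(-36, 50) px 239.0 259.5 size 12 5 off [-6.7  3.3]
36 -50 none
36 50 none
```

View pics/w11.png

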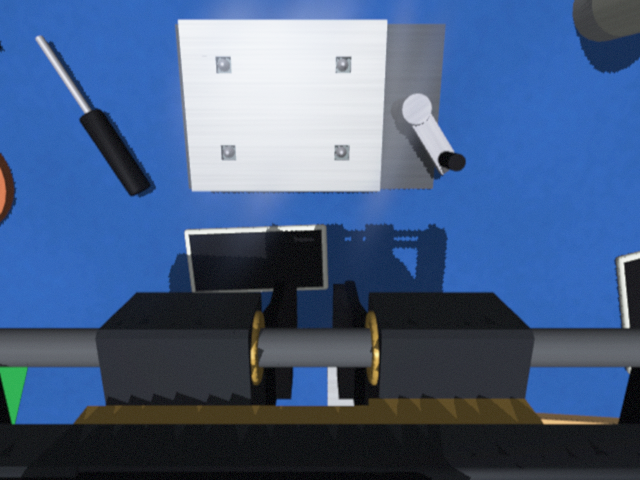

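The wrist view shows the cover seated flat. Pins fill all four holes at (223,65), (343,65), (228,153) and (342,153), and each is within 0.5 mm of its place. The pivot is at (417,108) and the knob at (453,160). Next I'll move above the start point behind the knob and measure the closed tips.

```bash
python3 -m jog '0 30 -33 0 0; 0 30 -33 0 0; 0 25 -28 0 0; 0 13.5 -13.5 0 0; 0 0 0 -40 0' && python3 -m jog '0 0 0 -30 0; 0 0 0 0 0; 0 0 0 0 0'; python3 - <<'E'
from holes import *
w=load('w11');P=w2m(ray(w,(417,108.5),.068))[0];K=w2m(ray(w,(453.5,160),.092))[0];d=K-[0,-110];print('pivot',P,'knob',K,'phi',np.degrees(np.arctan2(-d[0],d[1])),np.hypot(*d))
s=r.sense();p=s['tcp_pos'];R=np.array(s['ee_rot']);print(w2m(p),p,s['gripper_width'])
c=snap('side','s12.png');im=cv2.imread('pics/s12.png')
print([np.round(proj(c,p+R@[0,0,t])[0],1).tolist() for t in(.008,-.01,-.03,-.05)])
u,v=np.round(proj(c,p+R@[0,0,-.02])[0]).astype(int)
for x in range(u-18,u+19,3): print(x,v-10,[int(b) for b in im[v-10:v+24,x,0]])
E
```

```text
time_s: 15.18
tcp_pos: [0.602, -0.1059, 0.2059]
ee_rot: [[0.932, 0.362, 0.006], [0.362, -0.932, -0.001], [0.006, 0.003, -1.0]]
wrist_force: [0.5, 0.4, -1.1]
gripper_width: 0.007
gripper_force: 0.0
time_s: 15.55
tcp_pos: [0.6, -0.1048, 0.1756]
ee_rot: [[0.932, 0.364, 0.002], [0.364, -0.932, -0.001], [0.001, 0.001, -1.0]]
wrist_force: [1.1, 0.5, -0.1]
gripper_width: 0.004
gripper_force: 0.0
pivot [-1.000e-01 -1.103e+02] knob [ -39.5 -136. ] phi 123.35402575151677 47.28900506460249
[[ -29.8 -162.5]] [ 0.60004657 -0.10479452  0.17561646] 0.003996027340802228
[[340.4, 208.5], [340.4, 200.2], [340.4, 190.8], [340.4, 181.3]]
322 186 [115, 119, 135, 179, 197, 193, 195, 196, 198, 198, 196, 198, 200, 199, 200, 200, 199, 199, 200, 200, 197, 198, 198, 194, 194, 195, 209, 218, 218, 218, 214, 218, 217, 218]
325 186 [120, 118, 117, 134, 178, 194, 195, 195, 198, 196, 195, 195, 197, 197, 200, 200, 200, 197, 200, 197, 198, 197, 198, 195, 196, 196, 211, 219, 217, 217, 217, 216, 217, 218]
328 186 [120, 117, 116, 115, 133, 181, 193, 193, 195, 196, 194, 196, 198, 198, 197, 196, 198, 198, 196, 197, 196, 19
[... 1103 characters left out ...]
19, 118, 121, 118, 116, 118, 119, 115, 116, 115, 123, 155, 192, 195, 194, 193, 195, 194, 193, 191, 192, 191, 189, 191, 205, 216, 216, 216, 219, 214, 216, 216, 216]
352 186 [119, 118, 117, 116, 120, 117, 122, 116, 119, 116, 120, 115, 120, 155, 194, 193, 189, 193, 191, 193, 190, 192, 190, 191, 193, 210, 216, 216, 217, 216, 215, 214, 217, 215]
355 186 [119, 118, 114, 119, 120, 117, 119, 119, 117, 119, 120, 119, 123, 126, 154, 190, 191, 188, 190, 190, 193, 194, 190, 190, 190, 191, 189, 187, 196, 200, 206, 214, 217, 216]
358 186 [118, 117, 117, 120, 118, 120, 118, 120, 118, 117, 118, 119, 116, 119, 118, 137, 187, 191, 191, 190, 189, 190, 188, 189, 192, 191, 190, 190, 193, 191, 189, 185, 188, 187]
```

The closed tips are also 18 mm behind the TCP (side row 196), so TCP z = 0.052 puts them at 0.070, level with the knob and above the keeper arm. I'll lower behind the knob.

```bash
python3 -m jog '0 -7 -11.5 -30 0; 0 0 0 -40 0; 0 0 0 -35 0; 0 0 0 -18 0; 0 0 0 0 0' && python3 -m jog '0 0 0 0 0; 0 -1 2.8 0 0; 0 -1 2.8 0 0; 0 -1 2.8 0 0; 0 0 0 0 0'; python3 - <<'E'
from h import *
s=r.sense();print(w2m(s['tcp_pos']),s['tcp_pos'],s['wrist_force'])
snap('wrist','w13.png');snap('side','s13.png')
E
```

```text
time_s: 16.23
tcp_pos: [0.5923, -0.1163, 0.0514]
ee_rot: [[0.932, 0.363, -0.001], [0.363, -0.932, -0.0], [-0.001, -0.0, -1.0]]
wrist_force: [1.5, 0.5, 0.4]
gripper_width: 0.003
gripper_force: 0.0
time_s: 16.85
tcp_pos: [0.5892, -0.1076, 0.0516]
ee_rot: [[0.932, 0.363, 0.0], [0.363, -0.932, 0.0], [0.0, 0.0, -1.0]]
wrist_force: [-0.5, 0.0, -0.9]
gripper_width: 0.003
gripper_force: 0.0
[[ -40.9 -161.2]] [ 0.5891853  -0.10760896  0.05163673] [-0.48924012  0.0360649  -0.90160092]
```

```bash
python3 -m jog '0 -5.3 6.5 0 0; 0 -5.2 6.6 0 0; 0 -3.8 5.5 0 0; 0 -3.7 5.5 0 0; 0 0 0 0 0' && python3 -m jog '0 -1.6 6.9 0 0; 0 -1.6 6.9 0 0; 0 0 0 0 0'; python3 - <<'E'
from h import *
s=r.sense();print(w2m(s['tcp_pos']),s['tcp_pos'],s['wrist_force'])
snap('wrist','w14.png');t=snap('top','t14.png');snap('side','s14.png')
im=cv2.imread('pics/w14.png').mean(2);c=load('w14')
for f in(0,30,60,90,120): print(f,np.round(proj(c,np.r_[m2w(-50*np.sin(np.radians(f)),-110+50*np.cos(np.radians(f))),.092])[0]),np.round(proj(c,np.r_[m2w(-30*np.sin(np.radians(f)),-110+30*np.cos(np.radians(f))),.062])[0]))
print(proj(c,np.r_[m2w(0,-110),.068]))
def prof(c,im,rr,z):
    out=[]
    for f in range(-10,150,5):
        u,v=np.round(proj(c,np.r_[m2w(-rr*np.sin(np.radians(f)),-110+rr*np.cos(np.radians(f))),z])[0]).astype(int)
        out.append((f,int(im[v,u])) if 0<=v<480 and 0<=u<640 else (f,-1))
    return out
print('arm r28 wrist',prof(c,im,28,.062));print('side',prof(load('s14'),cv2.imread('pics/s14.png').mean(2),28,.062));print('top',prof(t,cv2.imread('pics/t14.png').mean(2),28,.062))
E
```

```text
time_s: 17.58
tcp_pos: [0.5714, -0.0829, 0.0516]
ee_rot: [[0.932, 0.363, 0.001], [0.363, -0.932, 0.001], [0.001, -0.0, -1.0]]
wrist_force: [0.7, -0.8, -0.7]
gripper_width: 0.006
gripper_force: 0.0
time_s: 17.95
tcp_pos: [0.5683, -0.0692, 0.0515]
ee_rot: [[0.932, 0.364, 0.001], [0.364, -0.932, 0.0], [0.001, -0.0, -1.0]]
wrist_force: [-0.0, -0.6, 1.0]
gripper_width: 0.005
gripper_force: 0.0
[[ -46.3 -117.8]] [ 0.56827623 -0.06915106  0.05150307] [-0.00553969 -0.55826137  0.99608459]
0 [147. 208.] [223. 193.]
30 [173. 275.] [234. 228.]
60 [226. 320.] [261. 253.]
90 [293. 336.] [296. 261.]
120 [359. 320.] [330. 252.]
[[293.99364635 195.56223284]]
arm r28 wrist [(-10, 233), (-5, 234), (0, 237), (5, 231), (10, 231), (15, 229), (20, 228), (25, 230), (30, 225), (35, 147), (40, 89), (45, 84), (50, 78), (55, 72), (60, 76), (65, 224), (70, 102), (75, 101), (80, 100), (85, 100), (90, 102), (95, 102), (100, 47), (105, 46), (110, 50), (115, 50), (120, 47), (125, 51), (130, 104), (135, 108), (140, 108), (145, 112)]
side [(-10, 25), (-5, 25), (0, 24), (5, 24), (10, 24), (15, 26), (20, 32), (25, 32), (30, 27), (35, 27), (40, 19), (45, 19), (50, 26), (55, 26), (60, 27), (65, 27), (70, 32), (75, 34), (80, 33), (85, 30), (90, 28), (95, 19), (100, 27), (105, 40), (110, 68), (115, 95), (120, 103), (125, 102), (130, 96), (135, 109), (140, 117), (145, 119)]
top [(-10, 166), (-5, 160), (0, 152), (5, 143), (10, 133), (15, 120), (20, 111), (25, 98), (30, 84), (35, 83), (40, 70), (45, 67), (50, 34), (55, 33), (60, 26), (65, 28), (70, 28), (75, 34), (80, 38), (85, 48), (90, 66), (95, 67), (100, 66), (105, 66), (110, 68), (115, 68), (120, 68), (125, 67), (130, 67), (135, 68), (140, 69), (145, 104)]
```

```bash
cat > polar.py <<'E'
import sys
from h import *
def polar(n,z=.062):
    c=load(n);im=cv2.imread(f'pics/{n}.png').mean(2);print(n)
    for rr in(16,22,28,34,40):
        o=[]
        for f in range(-20,150,5):
            u,v=np.round(proj(c,np.r_[m2w(-rr*np.sin(np.radians(f)),-110+rr*np.cos(np.radians(f))),z])[0]).astype(int)
            o.append(int(im[v,u]) if 0<=v<480 and 0<=u<640 else -1)
        print(rr,' '.join(f'{x:3d}' for x in o))
if __name__=='__main__':
    print('   ',' '.join(f'{x:3d}' for x in range(-20,150,5)))
    for n in sys.argv[1:]: polar(n)
E
python3 polar.py w11 w13 w14
```

```text
-20 -15 -10  -5   0   5  10  15  20  25  30  35  40  45  50  55  60  65  70  75  80  85  90  95 100 105 110 115 120 125 130 135 140 145
w11
16 117 117 118 114 111 112 110 108 105 108 108 110 106 103 101 102 101 100  98  96  91 107 185 207 209 213 214 211 212 210 210 213 216 215
22 128 126 127 127 126 124 127 130 130 130 132 131 128 130 126 116 102 104 100  95  91  85  80  72 182 210 213 214 212 209 211 215 214 212
28 157 220 227 225 229 231 218 218 150 126 127 127 129 130 130 130 130 127 127 126 121  87  72  65  58  94 210 214 212 210 210 215 212 117
34 229 232 232 228 231 232 225 227 223 227 220 216 128 127 129 131 127 126 123 122 117 112 103  55  51  49 180 214 211 206 211 210 180 110
40 230 231 233 230 232 232 227 225 228 222 223 225 228 226 123 126 129 127 124 119 116 111 107 101  52  49  73 208 208 207 210 211 111 109
w13
16  61  60  61  59  61  61  62  61  61  71  80 110  71  76  85  82  70  71  71  78  78  87 232 231 234 235 233 232 232 231 232 235 235 234
22 237 241 240 240 242 239 236 239 229 118  81  66  62  66  64  65  66  66  67  66  63  65  62  61 231 232 234 232 230 229
[... 432 characters left out ...]
6
w14
16  99 100 102 102 101 102 104 103 101 100 120 111 130 160 224 224 226 225 226 224 223 222 225 227 227 224 225 100  50  49  49  48  60 103
22  90  89  89  92  91  93  89  93  94  97  99  95  91  84  79 156 223 226 225 223 221 222 225 226 224  76  49  48  98 111 112 115 109 112
28 239 236 233 234 237 231 231 229 228 230 225 147  89  84  78  72  76 224 102 101 100 100 102 102  47  46  50  50  47  51 104 108 108 112
34 236 237 233 234 236 230 229 229 229 225 224 229 228 229  79  69  59  90 100 104 101 100 101  96  50  46  52  52  48  49  53  75  62 109
40 235 236 234 233 235 230 228 227 226 225 228 231 226 222 118 105  60  55 101 100  99  99   8  46  52  49  47  52  56  62  59  59  63  62
```

The bright band in the polar profile shows the keeper moving from 125° to 80°, with contact about 16.5 mm from knob to TCP. I'll continue to about 45°, then reposition behind the knob in x.

```bash
python3 -m jog '0 -1.3 6 0 0; 0 -1.2 5.9 0 0; 0 0.8 8.9 0 0; 0 1.3 7.5 0 0; 0 0 0 0 0' && python3 -m jog '0 3 -7.5 0 0; 0 -14 -5.5 0 0; 0 -14 -5.5 0 0; 0 -4.4 11 0 0; 0 -4.4 11 0 0' && python3 -m jog '0 0 0 0 0; 0 0 0 0 0'; python3 - <<'E'
from h import *
s=r.sense();print(w2m(s['tcp_pos']),s['tcp_pos'],s['wrist_force'])
snap('wrist','w15.png')
E
python3 polar.py w15
```

```text
time_s: 18.73
tcp_pos: [0.568, -0.0407, 0.0515]
ee_rot: [[0.931, 0.364, 0.001], [0.364, -0.931, 0.0], [0.001, -0.0, -1.0]]
wrist_force: [-0.8, 0.0, 0.6]
gripper_width: 0.004
gripper_force: 0.0
time_s: 19.35
tcp_pos: [0.5335, -0.0377, 0.0517]
ee_rot: [[0.932, 0.363, 0.001], [0.363, -0.932, 0.0], [0.001, 0.0, -1.0]]
wrist_force: [0.0, -0.1, -0.7]
gripper_width: 0.008
gripper_force: 0.0
time_s: 19.6
tcp_pos: [0.5342, -0.0378, 0.0515]
ee_rot: [[0.932, 0.364, 0.0], [0.364, -0.932, -0.0], [0.0, 0.0, -1.0]]
wrist_force: [-0.2, -0.3, 0.1]
gripper_width: 0.008
gripper_force: 0.0
[[-66.7 -76.1]] [ 0.5341511  -0.03776582  0.05153824] [-0.17152595 -0.32031295  0.10118446]
    -20 -15 -10  -5   0   5  10  15  20  25  30  35  40  45  50  55  60  65  70  75  80  85  90  95 100 105 110 115 120 125 130 135 140 145
w15
16  92  88  86  79  75  88 101 223 220 222 223 220 218 216 211 210 211 210 206 203 195  88  86 113 108 110 108 107 102 104 103 102 103 103
22 108 112 113 112 112 117 113 114  96 223 221 221 218 217 210 213 215 205 198 124 119 116 109 106 105 106 106 104  99 104 102 100 100 100
28 236 235 232 232 232 234 226 228 224 120 220 221 216 216 211 215 211 172 116 118 113 110 102 101 100 101  99  98 100 103 100 110 109 112
34 233 235 236 231 231 231 226 225 225 226 108 215 217 215 210 216 206 106 111 111 107 107 106 103 101 100  96 100  98 111 111 109 110 113
40 234 233 234 230 231 229 228 223 226 223 224 216 216 214 209 212 122 110 107 106 106 101 100 101  99  99  98 101 108 112 109 111 112 110
```

Keeper is at about 46°. Now pushing in +x toward the stop.

```bash
python3 -m jog '0 5.1 2 0 0; 0 5.1 2 0 0; 0 4 4.8 0 0; 0 4.1 4.8 0 0; 0 4 4.8 0 0' && python3 -m jog '0 4.1 4.8 0 0; 0 4.1 3.2 0 0; 0 0 0 0 0; 0 0 0 0 0'; python3 - <<'E'
from h import *
s=r.sense();print(w2m(s['tcp_pos']),s['tcp_pos'],s['wrist_force'])
snap('wrist','w16.png')
E
python3 polar.py w16
```

```text
time_s: 20.27
tcp_pos: [0.5537, -0.0195, 0.0505]
ee_rot: [[0.932, 0.362, -0.006], [0.362, -0.932, -0.0], [-0.005, -0.002, -1.0]]
wrist_force: [-4.5, 2.0, 1.0]
gripper_width: 0.007
gripper_force: 2.2
time_s: 20.78
tcp_pos: [0.5642, -0.0112, 0.051]
ee_rot: [[0.932, 0.363, -0.001], [0.363, -0.932, 0.001], [-0.0, -0.001, -1.0]]
wrist_force: [-3.0, 3.7, -1.7]
gripper_width: 0.005
gripper_force: 1.9
[[-29.  -62.3]] [ 0.56415883 -0.0112012   0.05097638] [-2.96200529  3.7332844  -1.6767826 ]
    -20 -15 -10  -5   0   5  10  15  20  25  30  35  40  45  50  55  60  65  70  75  80  85  90  95 100 105 110 115 120 125 130 135 140 145
w16
16 137 211 208 210 211 209 210 206 206 210 210  99  93  92  62  46  44  67  92  97  95  96  96  94  97  97  97  61  69  48  43  48  48  43
22  99 115 175 205 207 207 204 204 181  97  96  95  48  44  45  44  43  42  46  45  40  45  44  45  46  42  44  45  44  50  63  65  51  50
28 186 216 164 158 205 206 203 168 105 102  98  53  50  46  46  47  45  47  40  34  25  22  21  26  34  57 102 102  94  56  50  49  53  51
34 223 223 219  98 209 213 207 202 100 101 100  98  72  47  49  29  29  25  27  25  23  27  26  25  26  24  26  26  26  49  51  49  52  50
40 222 223 220 219 102 211 209 200 122  95  96 101  97  31  28  24  25  24  26  25  22  24  28  28  24  20  24  27  19  39  51  52  51  53
```

Keeper at about 7°. The final push goes in small steps while I watch the force.

```bash
python3 -m jog '0 1.9 0.7 0 0; 0 1.9 0.7 0 0; 0 1.9 0.7 0 0; 0 0 0 0 0' && python3 -m jog '0 1.4 0.5 0 0; 0 0 0 0 0'  && python3 -m jog '0 1.4 0.5 0 0; 0 0 0 0 0'; python3 - <<'E'
from h import *
s=r.sense();print(w2m(s['tcp_pos']),s['wrist_force'])
snap('wrist','w17.png')
E
python3 polar.py w17
```

```text
time_s: 21.32
tcp_pos: [0.5708, -0.0096, 0.0517]
ee_rot: [[0.932, 0.363, 0.001], [0.363, -0.932, -0.0], [0.001, 0.001, -1.0]]
wrist_force: [-1.2, 0.6, 0.1]
gripper_width: 0.002
gripper_force: 0.9
time_s: 21.58
tcp_pos: [0.5724, -0.0094, 0.0519]
ee_rot: [[0.932, 0.363, 0.002], [0.363, -0.932, -0.0], [0.002, 0.001, -1.0]]
wrist_force: [-2.2, 1.3, -0.3]
gripper_width: 0.007
gripper_force: 0.5
time_s: 21.82
tcp_pos: [0.5734, -0.0088, 0.0518]
ee_rot: [[0.932, 0.363, 0.001], [0.363, -0.932, -0.0], [0.001, 0.0, -1.0]]
wrist_force: [-1.4, -0.6, -0.1]
gripper_width: 0.004
gripper_force: 0.5
[[-19.5 -63.5]] [-1.43923982 -0.59784226 -0.08124504]
    -20 -15 -10  -5   0   5  10  15  20  25  30  35  40  45  50  55  60  65  70  75  80  85  90  95 100 105 110 115 120 125 130 135 140 145
w17
16 213 216 213 187  97  95  96  97  98  97  95  93  54  48  48  45  47  45  97  95 101 102 101 100 100 107  77  87  47  53  49  51  49  46
22 205 208 209 204 101  99 100 100  95  94  49  46  44  46  47  30  26  24  23  27  28  24  27  24  26  27  28  27  25  61 103 105  98  53
28 110 209 210 201 104 102 103 101  99  56  47  47  38  29  28  26  23  25  28  29  25  24  27  28  26  28  28  23  26  26  20  28  51  54
34 223 105 213 215 212 209 101  97 206  99  97  34  24  32  30  24  24  26  28  26  24  27  22  25  27  26  22  22  27  25  25  26  53  52
40 222 122 216 215 115  93  97  97  23  39  36  38  35  23  31  21  25  34  45  47  47  51  48  46  52  47  48  37  24  20  23  35  53  53
```

```bash
for k in 1; do python3 -m jog '0 1.4 0.5 0 0; 0 0 0 0 0'; done | grep -E 'tcp_pos|force'; python3 -m jog '0 1.4 0.5 0 0; 0 0 0 0 0' | grep -E 'tcp_pos|force'; python3 -m jog '0 1.4 0.5 0 0; 0 0 0 0 0'| grep -E 'tcp_pos|force'
```

```text
tcp_pos: [0.574, -0.0084, 0.0515]
wrist_force: [-2.8, -1.7, 2.3]
gripper_force: 1.2
tcp_pos: [0.5741, -0.0083, 0.0514]
wrist_force: [-4.8, -0.9, 4.4]
gripper_force: 2.7
tcp_pos: [0.5741, -0.0083, 0.0512]
wrist_force: [-7.0, -2.8, 5.9]
gripper_force: 3.9
```

The TCP has stalled and the force is building, so the keeper is at its stop. I'll back off, rise, and verify.

```bash
python3 -m jog '0 -10 -4 0 0; 0 -18 -7 0 0; 0 -20 -8 20 0; 0 -20 0 50 0; 0 -10 0 50 0' && python3 -m jog '0 0 0 50 0; 0 0 0 20 0; 0 0 0 0 0; 0 0 0 0 0'; python3 - <<'E'
from holes import *
s=r.sense();print(w2m(s['tcp_pos']),s['wrist_force'],s['time_s'])
c=snap('wrist','w18.png');t=snap('top','t18.png');holes(c,cv2.imread('pics/w18.png'),0,0,.05)
im=cv2.imread('pics/w18.png');g=im.mean(2)
# knob: dark blob near expected
u,v=np.round(proj(c,np.r_[m2w(0,-60),.092])[0]).astype(int);p=g[v-25:v+26,u-25:u+26];n,l,st,ce=cv2.connectedComponentsWithStats((p<60).astype(np.uint8))
for i in range(1,n):
    if st[i,4]>30: print('dark',st[i],w2m(ray(c,ce[i]+[u-25,v-25],.092)))
a=cv2.imread('pics/t18.png').astype(int);b=cv2.imread('pics/top0.png').astype(int)
for nm,(x0,x1,y0,y1) in dict(phone_a=(228,310,275,337),screw=(145,212,240,300),tape=(420,470,158,206),spray=(350,390,103,162),phone_c=(430,503,213,290)).items():
    print(nm,(abs(a-b)[y0:y1,x0:x1].max(2)>50).mean().round(4))
E
python3 polar.py w18
```

```text
time_s: 23.25
tcp_pos: [0.4987, -0.0262, 0.1727]
ee_rot: [[0.932, 0.363, 0.002], [0.363, -0.932, 0.0], [0.002, 0.0, -1.0]]
wrist_force: [0.9, 0.1, -0.2]
gripper_width: 0.006
gripper_force: 0.0
time_s: 23.75
tcp_pos: [0.4985, -0.0261, 0.2401]
ee_rot: [[0.932, 0.363, -0.002], [0.363, -0.932, 0.0], [-0.001, -0.001, -1.0]]
wrist_force: [0.4, 0.1, -0.0]
gripper_width: 0.007
gripper_force: 0.0
[[-95.6 -52.2]] [ 0.44689345  0.06868404 -0.03393947] 23.75
(-36, -50) px 312.0 140.5 size 14 15 off [-0.6 -0.1]
(-36, 50) px 196.5 140.5 size 15 15 off [-0.4  0.4]
(36, -50) px 311.5 50.0 size 15 16 off [0. 0.]
(36, 50) px 189.0 50.5 size 16 17 off [-0.2  0.8]
phone_a 0.478
screw 0.7871
tape 0.0
spray 0.0
phone_c 0.0
    -20 -15 -10  -5   0   5  10  15  20  25  30  35  40  45  50  55  60  65  70  75  80  85  90  95 100 105 110 115 120 125 130 135 140 145
w18
16 231 232 229 227 228 225 228 230 230 228 225 198  71  62  58  58  55  59  60  68  67  70  76  75  80  79  83  83  89 113 123 121 119 120
22 232 231 232 230 229 226 231 231 228 120  46  49  48  48  45  53  55  63  65  69  65  68  71  80  82 116 115 119 118 120 120 122 118 119
28 229 233 234 231 230 229 233 231 130 116  45  46  52  74 108 113 112 109 112 112 114 116 117 120 119 120 118 120 118 117 117 117 115 116
34 234 235 234 233 231 232 233 203 227 233 228 229 186  92 110 111 110 110 106 105 110 114 113 116 117 114 115 117 115 114 112 118 115 116
40 233 235 233 235 232 235 217 100 231 230 228 231 234 231 152 103 106 108 107 108 110 112 116 117 118 116 113 112 113 111 114 112 111 112
```

```bash
python3 - <<'E'
from holes import *
def pts(n,uv,z): return w2m(ray(load(n),uv,z)).tolist()
print('phone top0',pts('top0',[(140+298/3.3,165+462/3.3),(140+508/3.3,165+366/3.3)],.008),'w11',pts('w11',[(187,231),(325,227)],.008))
print('screw tip/handle top0',pts('top0',[(140+28/3.3,165+265/3.3),(140+212/3.3,165+430/3.3)],.01),'w11',pts('w11',[(38,38),(140,192)],.01))
c=load('w18');im=cv2.imread('pics/w18.png').mean(2)
u,v=np.round(proj(c,np.r_[m2w(0,-60),.092])[0]).astype(int);print(u,v);print(im[v-16:v+17:2,u-16:u+17:2].astype(int))
E
```

```text
phone top0 [[-120.2, 108.6], [-115.0, -37.8]] w11 [[-119.3, 105.8], [-115.3, -37.0]]
screw tip/handle top0 [[63.9, 223.1], [-80.5, 151.4]] w11 [[63.2, 225.2], [-78.2, 148.8]]
324 92
[[237 236 236 237 233 235 235 234 234 234 233 234 232 234 233 232 233]
 [238 237 237 237 237 236 236 236 235 234 234 234 235 233 235 234 235]
 [237 237 238 237 236 237 237 236 236 235 235 235 236 235 235 236 235]
 [238 237 238 237 235 237 234 229 228 229 235 235 235 235 235 236 234]
 [239 237 237 236 236 226 182 146 142 143 191 234 236 234 234 233 234]
 [239 238 234 236 225 151 137 130 127 118 117 166 231 234 233 233 233]
 [239 237 236 237 177 134 134 128 125 119 113 107 189 236 236 235 234]
 [235 234 234 230 144 136 133 126 122 117 109 104 149 235 235 235 234]
 [237 235 235 212 137 136 129 124 119 114 110 104 119 229 234 233 233]
 [238 237 235 207 134 134 130 121 117 111 106  97 128 231 233 233 233]
 [238 234 230 223 134 129 125 120 116 109 102  97 108 225 231 229 229]
 [238 225 232 227 132 126 124 120 112 106 100  97 128 210 232 231 230]
 [237 233 236 236 173 122 122 118 111 104  98 102 108 152 235 234 234]
 [235 234 234 236 231 131 111 107  99  97  95 111 108 116 213 234 234]
 [234 231 231 234 234 168 122 108 106 113 114 111 107 108 217 232 232]
 [234 233 215 212 213 202 142 120 115 112 105 105 104 126 204 205 202]
 [234 233 203 150 139 130 125 122 115 112 111 107 105  98 101 103 111]]
```

The knob is centred at its closed position, the cover is seated, and nothing else has moved. Handing in.

```bash
python3 -c "
from station import r
print(r.finish_job())"
```

```text
the job is handed in; nothing more can be done
None
```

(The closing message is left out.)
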